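Settle the crooked upper tray of a cupboard caddy onto its four posts

ROBOT

A 6-joint arm with a two-finger parallel gripper is mounted at the origin on the work surface. World frame = base frame: x ahead of the robot, y to its left, z up, the work surface at z = 0. Lengths are in m, angles in rad, forces in N, time in s.
With the tool pointing down it reaches from about 0.325 to 0.9 m from the base axis. Payload 3.5 kg.
Tool frame: the origin (TCP) lies between the finger pads; the fingertips stand 25 mm ahead of it and the grasp point (between the pads) lies 6 mm ahead of it; y points along the fingers, x is the direction in which the jaws open and shut, and the axes are right-handed (so a half turn about y gives the same grasp; the last joint's range is limited). The gripper opens to 85 mm and grips with 20 to 120 N. Pads are 22 mm wide; open, the fingers measure 114 mm over their backs; the gripper's body (76 mm by 85 mm) begins 54 mm behind the grasp point. The pads swing forward as they close: fully open they stand 13 mm farther back than shut.
Start: joints at [-1.429, 0.276, -0.026, 1.268, 0, 1.467], TCP at [0.151, -0.606, 0.256] pointing down, gripper open.
Joint ranges: [-3.12, 3.12], [-0.85, 1.88], [-1.08, 1.24], [-1.95, 2.15], [-1.57, 1.53], [-3.14, 3.14]. Speed limits (rad/s): [2.57, 2.57, 3.14, 3.14, 3.14, 3.14].

INTERFACE

Orientations are given as a rotation vector (axis times angle).
In Python, from plant import robot, viewer gives the robot as it stands.
- The arm moves only by the shell command python3 -m pendant 'ROWS' [FORCE]. ROWS is JSON, one flat list of numbers, 7 for each row, row after row: the turn, a rotation vector about the tool's x, y, z in units of 6 degrees (1.0 is 6 degrees), then the shift along the tool's x, y, z in units of 60 mm (1.0 is 60 mm), then the opening in per cent of the stroke, from 0 (shut) to 100 (fully open). A call has 1 to 10 rows; each row is the pose to reach, as a shift and turn from the pose commanded when the call began, along the tool's axes at that moment; what a row does not reach only later rows make up. A row lasts 1/8 s, in which the tool goes at most 62.5 mm and 10.7 degrees, less where a joint would pass 70% of its speed; a pose out of reach is approached as far as the arm can. A call with a gripper value outside its range is refused whole. The fingers move at their own pace and stop on an object; FORCE is the grip in N (left out, the last holds). Time passes only in rows, so rows that repeat a pose let the fingers close. It gives the time, the measured TCP pose, the force and the opening at its end, in the units of the state.
- robot.observe(): the state, without advancing time (a new reading comes with each control period).
- viewer.camera(name): name is "side" or "top"; returns a dict with "image" (400x640x3 uint8, red, green, blue), "vfov" (degrees; the focal length in pixels is half the picture's height over the tangent of half this angle, whatever the lens; pixels are square), "cx", "cy" (the principal point, pixels), "position" and "rotation" of the camera in the world. Camera axes: x right, y up, looking along -z (the intrinsics and any distortion apply to the point x, -y, -z); pixel columns grow to the right and rows downward; lengths in m; the calibration is good to about 2 mm. A picture is of the moment at which its call begins. There is no depth.
- robot.close_job(): hands the job in, once; it reports no verdict.
The state is a dict: "clock": time; "joints": joint angles; "qvel": joint speeds; "effort": joint torques, N m; "position": TCP position; "ee_rot": TCP orientation; "force": force on the tool from outside, world axes, zero at the start; "ft_torque": the same for the moment, N m; "width": opening from 0.0 (shut) to 1.0 (fully open).
Only numpy, scipy, OpenCV 4.12 (cv2) and the standard library are available. Lean on these libraries where they do the work, as an engineer would, in place of code of your own. Each camera call takes 0.05 s, during which the arm holds its last target. There are 200 camera calls.

TASK

The upper tray of the rotating caddy has been left perched on the tips of its four posts, pushed off to one end and slightly crooked. Without lifting it, slide the tray across until all four corner holes drop over their posts together and it sits fully down and level on the shoulders. Keep the seal ring and the pipe clamp in the tray, don't tip it, and don't disturb the screwdriver on the cupboard floor.

Things in the scene. Friction and masses are not known exactly. Their poses are not given: they have to be found in the camera images.
- turntable: White round turntable of the caddy, 300 mm across, 10 mm thick, on a fixed black foot disc 14 mm high. Origin: centre of its underside, on its upright turning axis, z up. Four upright white posts at x = +-93, y = +-55 mm in this frame. It turns stiffly: about 1 N m, more than sliding the perched tray gives.
- pin (a point): Middle of the tip of the post at x = +93, y = +55 mm of the turntable, 106 mm above the turntable's origin; all four are alike. A post is 28 mm across up to a flat shoulder 90 mm above that origin; from there a pin 10 mm across, 16 mm long, with a flat, slightly rounded tip.
- tray: Grey plastic tray, 250 (its x) by 170 mm (its y), 0.4 to 0.65 kg. Origin: centre of its underside, z up. Floor 4 mm; outer walls 4 mm thick, 34 mm high. At the start flat on the pin tips, shifted 15 to 22 mm to the turntable's +x, up to 8 mm sideways, turned up to 0.08 rad. Fully home its origin is 90 mm above the turntable's. Turned end for end it fits as well.
- hole (a point): Middle of the hole at x = +93, y = +55 mm of the tray, at the underside. Four round through holes, 18 mm across, at x = +-93, y = +-55 mm match the pins, which when home stand 12 mm above the tray's floor.
- pocket (a point): Middle of the floor (upper face) of the tray's empty +x end compartment, at x = +93, y = 0 of the tray; the -x end has the same. Inside it is 56 mm (x) by 162 mm (y): shut fingertips fit in to push a wall from inside. The dividers are 4 mm thick, middles at x = +-63 mm, tops 30 mm above the tray's underside.
- seal_ring: White flush valve seal ring lying in the tray's middle compartment, 66 mm outside, 42 mm inside, 8 mm thick, 30 g. Origin: centre of its underside. Stays in the tray.
- pipe_clamp: Steel pipe clamp lying in the tray's middle compartment: band 48 mm across, 16 mm high, with a lug out to 36 mm from the centre, 80 g. Origin: centre of the band's underside. Stays in the tray.
- tap_spout: Chrome tap spout, bent tube about 130 mm long, 26 mm thick, lying on the turntable between the posts under the tray. Origin: under its middle. It need not be touched.
- screwdriver: Screwdriver with an orange handle lying on the cupboard floor to the robot's right, about 200 mm long. Origin: under its middle. Leave it alone.
Things that resemble listed ones, but are neither listed nor needed, are in the scene too. There is more than one size of the pipe_clamp; the job needs the smallest. There is more than one size of the seal_ring; the one meant has the size given above.

How it is judged:
At the end, for the whole second after the job is handed in: The tray sits on all four shoulders: underside 87 to 92.5 mm above the turntable's origin, centre within 7 mm, long axis within 0.08 rad, tilt under 0.03 rad, at rest; seal ring and pipe clamp still in it (within 90 mm of its middle, above its underside) (z of tray in the frame of turntable between 0.087 and 0.0925 m and horizontal distance between tray and turntable below 0.007 m and angle between the x axis of tray and the x axis of turntable, either way round below 0.08 rad and angle between tray's own z axis and vertical below 0.03 rad and linear speed of tray below 0.02 m/s and horizontal distance between each of seal_ring, pipe_clamp and tray below 0.09 m and z of each of seal_ring, pipe_clamp in the frame of tray above 0 m); the robot touches nothing.
It fails at once if the tray is lifted more than 15 mm above where it lay perched on the pins (height (world z) of tray above 0.135 m).
It fails at once if the tray is tipped more than 0.3 rad (angle between tray's own z axis and vertical above 0.3 rad).
It fails at once if the screwdriver is moved more than 30 mm (distance of screwdriver from where it was at the start of the episode above 0.03 m).
It also fails if it takes over 58 s, if anything falls off the work surface, if the arm or the gripper's body presses on something with over 40 N, if the wrist force passes 120 N, or if a joint passes its speed limit or range.

## Working session

There is one attempt and no reset: what is moved stays moved. The work goes in short steps, Python scripts to look and compute and a shell command to move; the robot and the scene stay as the last step left them, time stands still between calls to the robot, and variables do not carry over. Pictures are saved under pics/ and viewed, about 8 in all and at most 12, crops included, and the job is handed in when it is done.

```bash
mkdir -p pics; ls; python3 - <<'E'
from plant import robot, viewer
import cv2
print(robot.observe())
for n in("side","top"):
    c=viewer.camera(n); cv2.imwrite(f"pics/{n}0.png",c["image"][:,:,::-1]); print({k:v for k,v in c.items() if k!="image"})
E
```

```text
pics
{'clock': 0.0, 'joints': array([-1.42943361e+00,  2.77147204e-01, -2.79224032e-02,  1.26801263e+00,
        3.26179209e-05,  1.46738669e+00]), 'qvel': array([-2.41679298e-03, -1.18314272e-04, -4.62582891e-05,  1.02917720e-04,
       -2.37759187e-03, -8.55533699e-05]), 'effort': array([ 1.77106100e-03, -4.45506406e+01,  2.95204765e+01,  1.64334581e-02,
        8.30634258e-05, -6.53561791e-07]), 'position': array([ 0.15134703, -0.60563001,  0.25513127]), 'ee_rot': array([-1.31343537,  1.0281202 , -1.02541081]), 'force': array([-0.67730561,  0.23023171, -0.23668365]), 'ft_torque': array([0.02037437, 0.04076343, 0.02360314]), 'width': 0.9970210609954501}
{'vfov': 57.223780752767716, 'cx': 315.0325080860179, 'cy': 199.02396791120898, 'position': array([0.42348584, 0.84117642, 0.65819783]), 'rotation': array([ 0.16386957, -1.45521805, -2.57462847])}
{'vfov': 57.28025324038111, 'cx': 320.0934506796917, 'cy': 190.34966019117746, 'position': array([ 0.43620634, -0.05782365,  1.26069619]), 'rotation': array([ 0.14583096, -0.10790381, -1.55115956])}
```

View pics/side0.png

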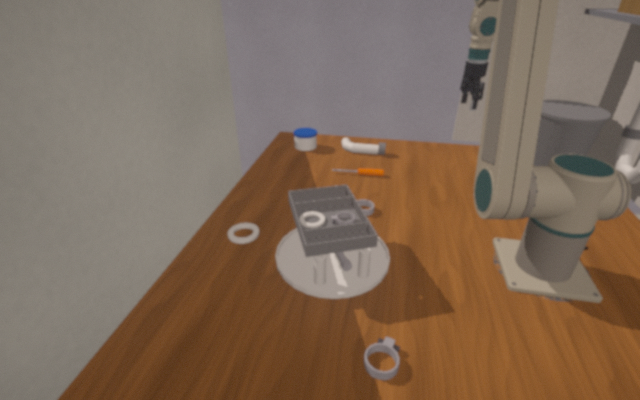

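View pics/top0.png

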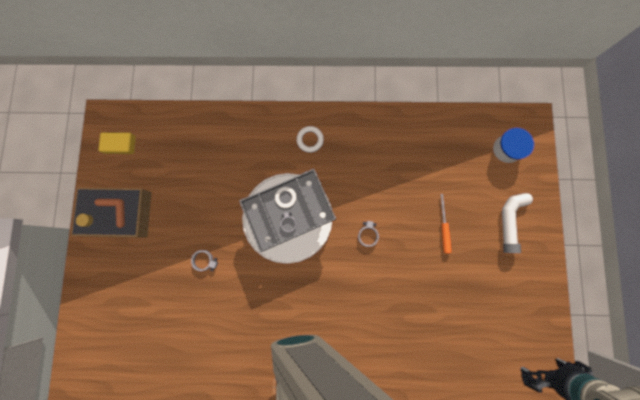

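```bash
python3 - <<'E'
from scipy.spatial.transform import Rotation as R
from plant import robot
s=robot.observe()
print(R.from_rotvec(s['ee_rot']).as_matrix().round(3), s['clock'])
E
```

```text
[[ 0.242 -0.     0.97 ]
 [-0.97   0.002  0.242]
 [-0.002 -1.     0.   ]] 0.1
```

The top view shows the tray near (287,211) on the turntable (288,218). Candidates are:
- **Seal rings:** (285,197) in the tray, and (310,138) on the table.
- **Pipe clamps:** (288,222) in the tray, with (203,261) and (369,235) on the table.
- **Trays:** the grey one on the posts. The dark tray at (108,213) is a distractor.

The screwdriver is at (446,225). I'll take a close crop to check the choice.

```bash
cat > h.py <<'E'
import numpy as np, cv2
from scipy.spatial.transform import Rotation as R
from plant import robot, viewer
class Cam:
    def __init__(s,n):
        c=viewer.camera(n); s.im=np.ascontiguousarray(c["image"][:,:,::-1])
        s.f=200/np.tan(np.radians(c["vfov"])/2); s.c=np.array([c["cx"],c["cy"]])
        s.p=c["position"]; s.R=R.from_rotvec(c["rotation"]).as_matrix()
    def proj(s,P):
        q=(np.atleast_2d(P)-s.p)@s.R; return s.c+s.f*np.c_[q[:,0],-q[:,1]]/-q[:,2:]
    def ray(s,uv,z):
        d=(np.atleast_2d(uv)-s.c)/s.f; d=np.c_[d[:,0],-d[:,1],-np.ones(len(d))]@s.R.T
        return s.p+d*((z-s.p[2])/d[:,2:])
def crop(im,x,y,w,h,k): return cv2.resize(im[y:y+h,x:x+w],None,fx=k,fy=k,interpolation=cv2.INTER_CUBIC)
E
python3 - <<'E'
from h import *
t=Cam("top"); s=Cam("side"); o=robot.observe()
print(t.proj(o['position']),s.proj(o['position']))
print("dist guess rings", t.ray([[297,138],[323,138],[288,175],[288,262],[243,219],[333,219]],[[.0],[0],[.02],[.02],[.02],[.02]] and .02).round(4))
cv2.imwrite("pics/c1.png",cv2.hconcat([cv2.resize(crop(t.im,235,165,105,105,4),(400,400)),crop(s.im,270,180,130,130,3)[:0] if 0 else cv2.resize(crop(s.im,270,180,125,125,4),(400,400))]))
E
```

```text
[[542.41786388 367.5104247 ]] [[468.17334764 103.12386356]]
dist guess rings [[ 0.8243  0.0587  0.02  ]
 [ 0.8252 -0.0328  0.02  ]
 [ 0.691   0.0862  0.02  ]
 [ 0.3952  0.0768  0.02  ]
 [ 0.5361  0.235   0.02  ]
 [ 0.5409 -0.0714  0.02  ]]
```

View pics/c1.png

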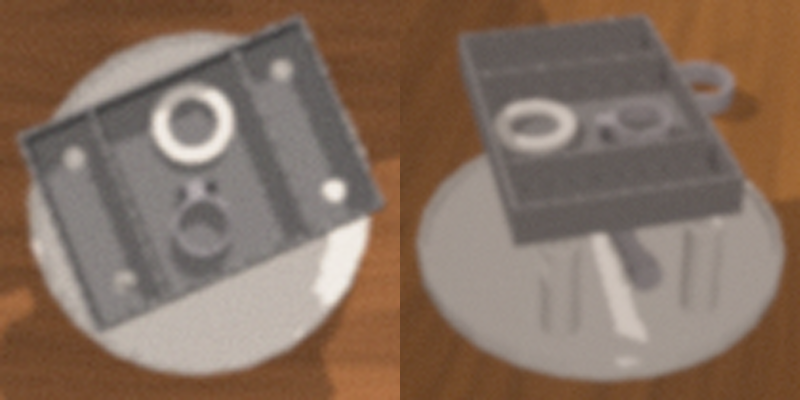

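```bash
python3 - <<'E'
from h import *
t=Cam("top"); s=Cam("side")
c0=np.array([[20,132],[300,14],[383,205],[102,330]])/ (400/105)+[235,165]
g=cv2.cvtColor(t.im,cv2.COLOR_BGR2GRAY)
P=t.ray(c0,.154); print(P.round(4)); print("centre",P.mean(0)); 
print("sides",[np.linalg.norm(P[i]-P[i-1]).round(4) for i in range(4)], "ang",[np.degrees(np.arctan2(*(P[a]-P[b])[[1,0]])).round(2) for a,b in((1,0),(2,3))])
# disc: light low-saturation against wood, edge points -> z .024
hsv=cv2.cvtColor(t.im,cv2.COLOR_BGR2HSV); m=(hsv[...,1]<70).astype(np.uint8)
m[:160]=0;m[275:]=0;m[:,:230]=0;m[:,345:]=0
k,_=cv2.findContours(m,0,1); k=max(k,key=cv2.contourArea)[:,0]; W=t.ray(k,.024)[:,:2]
from scipy.optimize import least_squares
c,r=np.array([.54,.08]),.15
for _ in range(6):
    d=np.linalg.norm(W-c,axis=1); w=W[abs(d-.15)<(.02 if _<2 else .006)]
    c=least_squares(lambda p:np.linalg.norm(w-p[:2],axis=1)-p[2],[*c,.15]).x; r=c[2];c=c[:2]
print("disc",c,r,len(w),len(W))
x=crop(s.im,270,215,130,90,6); l=cv2.createCLAHE(4,(3,3)).apply(cv2.cvtColor(x,cv2.COLOR_BGR2GRAY)); cv2.imwrite("pics/c2.png",l)
E
```

```text
[[ 0.5845  0.2149  0.154 ]
 [ 0.6845 -0.0085  0.154 ]
 [ 0.5303 -0.0776  0.154 ]
 [ 0.4286  0.1419  0.154 ]]
centre [0.55696684 0.06767326 0.154     ]
sides [np.float64(0.1722), np.float64(0.2448), np.float64(0.1689), np.float64(0.2419)] ang [np.float64(-65.9), np.float64(-65.13)]
disc [0.54485502 0.08474234] 0.1514059763315458 218 270
```

View pics/c2.png

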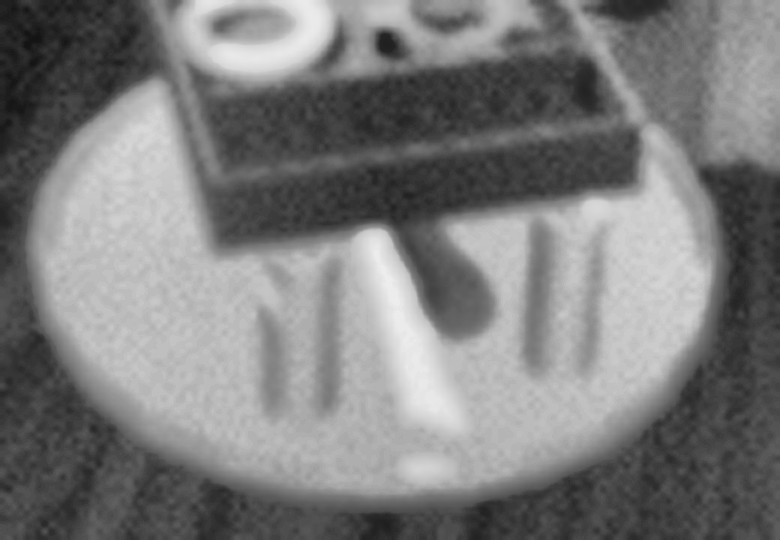

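```bash
cat > yaw.py <<'E'
from h import *
from scipy.optimize import least_squares
s=Cam("side"); t=Cam("top")
cA,cB=np.array([319.8,275]),np.array([364,265.])
def posts(c,a):
    r=np.array([[np.cos(a),-np.sin(a)],[np.sin(a),np.cos(a)]]); return np.c_[(np.array([[-93,-55],[-93,55]])/1e3)@r.T+c,[.055,.055]]
for c in ([.5449,.0847],[.547,.083]):
  for off in(-90,-65):
    f=least_squares(lambda p:(s.proj(posts(np.array(c),p[0]))[:,0]-np.sort([cA[0],cB[0]])[::1]) ,[np.radians(off)])
    print(c,np.degrees(f.x),f.fun,s.proj(posts(np.array(c),f.x[0])).round(1).tolist(),posts(np.array(c),f.x[0]).round(3).tolist())
E
python3 yaw.py
```

```text
[0.5449, 0.0847] [83.16622784] [ 2.95393587 -3.83318628] [[322.8, 222.7], [360.2, 229.7]] [[0.588, -0.014, 0.055], [0.479, -0.001, 0.055]]
[0.5449, 0.0847] [83.16622911] [ 2.95393506 -3.83318691] [[322.8, 222.7], [360.2, 229.7]] [[0.588, -0.014, 0.055], [0.479, -0.001, 0.055]]
[0.547, 0.083] [82.1140841] [ 3.02449346 -4.00638244] [[322.8, 222.2], [360.0, 229.6]] [[0.589, -0.017, 0.055], [0.48, -0.002, 0.055]]
[0.547, 0.083] [82.11409111] [ 3.02448898 -4.00638583] [[322.8, 222.2], [360.0, 229.6]] [[0.589, -0.017, 0.055], [0.48, -0.002, 0.055]]
```

```bash
sed -i 's/\[::1\]/[::-1]/' yaw.py; python3 yaw.py
```

```text
[0.5449, 0.0847] [-64.59951389] [-0.41328096  0.27023475] [[363.6, 265.2], [320.1, 272.5]] [[0.455, 0.145, 0.055], [0.555, 0.192, 0.055]]
[0.5449, 0.0847] [-64.59951378] [-0.41328091  0.27023483] [[363.6, 265.2], [320.1, 272.5]] [[0.455, 0.145, 0.055], [0.555, 0.192, 0.055]]
[0.547, 0.083] [-63.46326043] [-0.64828594  0.41070541] [[363.4, 264.2], [320.2, 272.1]] [[0.456, 0.142, 0.055], [0.555, 0.191, 0.055]]
[0.547, 0.083] [-63.46326079] [-0.64828612  0.41070514] [[363.4, 264.2], [320.2, 272.1]] [[0.456, 0.142, 0.055], [0.555, 0.191, 0.055]]
```

```bash
python3 -m pendant '[0,0,0,-0.8,0,0.6,45, 0,0,0,-1.6,0,1.2,45, 0,0,0,-2.4,0,1.8,45, 0,0,0,-3.2,0,2.4,45, 0,0,0,-4,0,3,45, 0,0,0,-4.8,0,3.6,45, 0,0,0,-5.6,0,4.2,45, 0,0,0,-6.2,0,4.8,45, 0,0,0,-6.2,0,4.8,45, 0,0,0,-6.2,0,4.8,45]'
python3 -m pendant '[0,0,0,-0.8,0,0.6,45, 0,0,0,-1.6,0,1.2,45, 0,0,0,-2.4,0,1.8,45, 0,0,0,-3.2,0,2.4,45, 0,0,0,-4,0,3,45, 0,0,0,-4.6,0,3.7,45, 0,-0.9,0,-5.06,0,4.1,45, 0,-1.75,0,-5.06,0,4.1,45, 0,-1.75,0,-5.06,0,4.1,45, 0,-1.75,0,-5.06,0,4.1,45]'
python3 - <<'E'
from h import *
t=Cam("top");s=Cam("side");o=robot.observe();print(o['clock'],o['position'],o['force'],R.from_rotvec(o['ee_rot']).as_matrix().round(3).tolist())
cv2.imwrite("pics/h1.png",cv2.hconcat([cv2.resize(crop(t.im,215,150,130,130,3),(400,400)),cv2.resize(crop(s.im,240,140,170,170,3),(400,400))]))
E
```

```text
clock: 1.75
position: [0.3408, -0.1758, 0.2565]
ee_rot: [-1.316, 1.026, -1.027]
force: [1.1, 0.5, -0.2]
width: 0.448
clock: 3.0
position: [0.5061, 0.1771, 0.2562]
ee_rot: [-1.381, 0.891, -0.891]
force: [0.6, -0.2, -0.1]
width: 0.452
3.1 [0.50591534 0.17743049 0.25630728] [-0.0929853   0.67915324 -0.10209379] [[0.413, -0.0, 0.911], [-0.911, -0.0, 0.413], [0.0, -1.0, -0.0]]
```

View pics/h1.png

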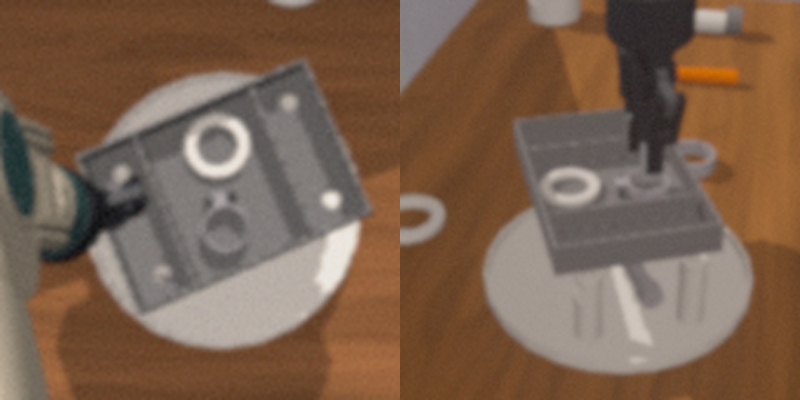

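```bash
python3 - <<'E'
from h import *
t=Cam("top");s=Cam("side");o=robot.observe();M=R.from_rotvec(o['ee_rot']).as_matrix()
for dx in(-.019,0,.019):
    P=o['position']+M@[dx,.02,0]; print(dx,((t.proj(P)-[215,150])*400/130).round(),((s.proj(P)-[240,140])*400/170+[400,0]).round())
e=np.array([.5060,.1796]); print(((t.proj([*e,.154])-[215,150])*400/130).round(),((s.proj([*e,.154])-[240,140])*400/170+[400,0]).round())
E
```

```text
-0.019 [[ 73. 235.]] [[650. 170.]]
0 [[ 92. 227.]] [[644. 159.]]
0.019 [[111. 218.]] [[638. 148.]]
[[109. 232.]] [[641. 232.]]
```

```bash
python3 -m pendant '[0,0,0,-0.04,0.5,0,45, 0,0,0,-0.04,1,0,45, 0,0,0,-0.04,1.4,0,45, 0,0,0,-0.04,1.67,0,45, 0,0,0,-0.04,1.67,0,45, 0,0,0,-0.04,1.67,0,45]'
```

```text
clock: 3.95
position: [0.5056, 0.1808, 0.1571]
ee_rot: [-1.381, 0.887, -0.889]
force: [-0.6, -0.7, -0.5]
width: 0.446
```

No contact. Now I'll grip the end wall.

```bash
python3 -m pendant '[0,0,0,0,0,0,30, 0,0,0,0,0,0,15, 0,0,0,0,0,0,0, 0,0,0,0,0,0,0, 0,0,0,0,0,0,0, 0,0,0,0,0,0,0]' 40
python3 - <<'E'
from h import *
t=Cam("top");s=Cam("side");o=robot.observe();print(o['clock'],o['position'],o['force'],o['ft_torque'],o['width']*85)
cv2.imwrite("pics/h2.png",cv2.hconcat([cv2.resize(crop(t.im,215,150,130,130,3),(400,400)),cv2.resize(crop(s.im,240,140,170,170,3),(400,400))]))
E
```

```text
clock: 4.7
position: [0.5051, 0.1811, 0.1568]
ee_rot: [-1.381, 0.888, -0.888]
force: [-2.5, 1.4, 5.6]
width: 0.037
4.8 [0.50510905 0.18111942 0.15679414] [-1.8147988   2.05037423  5.84752239] [ 0.39658749  0.3193332  -0.09292041] 3.338280867724448
```

View pics/h2.png

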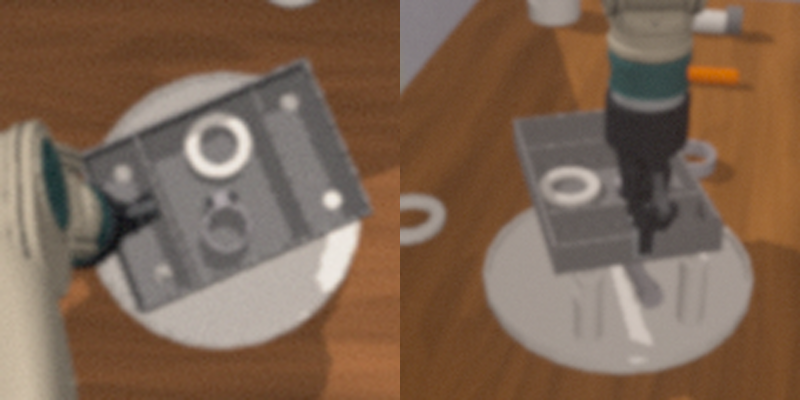

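```bash
python3 -m pendant '[0,0,0,-0.06,0,-0.01,0, 0,0,0,-0.12,0,-0.02,0, 0,0,0,-0.18,0,-0.035,0, 0,0,0,-0.24,0,-0.05,0, 0,0,0,-0.29,0,-0.06,0, 0,0,0,-0.33,0,-0.065,0, 0,0,0,-0.33,0,-0.065,0, 0,0,0,-0.33,0,-0.065,0]' 
python3 - <<'E'
from h import *
t=Cam("top");s=Cam("side");o=robot.observe();print(o['clock'],o['position'],o['force'],o['ft_torque'],o['width']*85)
cv2.imwrite("pics/h3.png",cv2.hconcat([cv2.resize(crop(t.im,225,160,115,115,3),(400,400)),cv2.resize(crop(s.im,260,180,125,125,3),(400,400))]))
E
```

```text
clock: 5.8
position: [0.4913, 0.1971, 0.1545]
ee_rot: [-1.384, 0.892, -0.885]
force: [0.2, 0.2, -5.3]
width: 0.034
5.9 [0.49199367 0.19709995 0.1550662 ] [ 0.97149875 -0.03282693 -5.96593091] [ 0.63407716  0.29769506 -0.06543921] 2.7424219318599
```

View pics/h3.png

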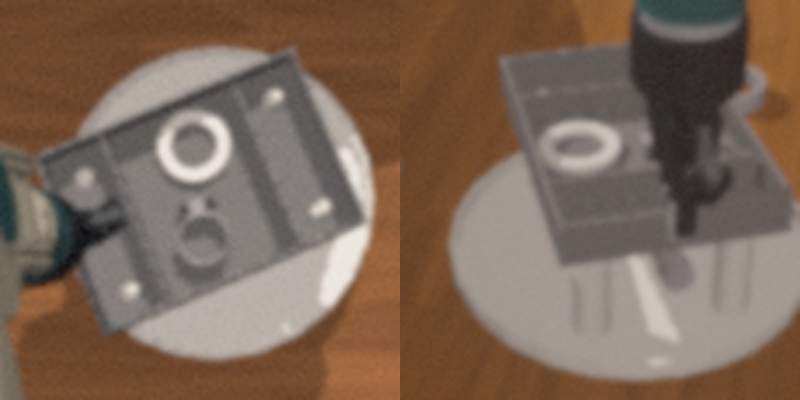

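The wrist now carries about 6 N, roughly the tray's weight, so the holes seem to be over the pins. I'll release it.

```bash
python3 -m pendant '[0,0,0,0,0,0,20, 0,0,0,0,0,0,35, 0,0,0,0,0,0,40, 0,0,0,0,0,0,40, 0,0,0,0,0,0,40, 0,0,0,0,0,0,40]' 
python3 -m pendant '[0,0,0,0,-0.5,0,40, 0,0,0,0,-1,0,40, 0,0,0,0,-1.8,0,40, 0,0,0,-0.9,-1.8,0,40, 0,0,0,-1.8,-1.8,0,40, 0,0,0,-2.7,-1.8,0,40, 0,0,0,-2.7,-1.8,0,40]' 
python3 - <<'E'
from h import *
t=Cam("top");s=Cam("side");o=robot.observe();print(o['clock'],o['position'],o['force'])
cv2.imwrite("pics/h4.png",cv2.hconcat([cv2.resize(crop(t.im,225,160,115,115,3),(400,400)),cv2.resize(crop(s.im,260,180,125,125,3),(400,400))]))
E
```

```text
clock: 6.65
position: [0.4931, 0.1971, 0.1561]
ee_rot: [-1.382, 0.888, -0.888]
force: [0.7, -0.0, -0.5]
width: 0.401
clock: 7.52
position: [0.4421, 0.3132, 0.264]
ee_rot: [-1.386, 0.863, -0.824]
force: [0.4, -0.5, 0.0]
width: 0.398
7.625 [0.44270752 0.31183636 0.26395098] [ 0.03869645 -0.97921031 -0.42707302]
```

View pics/h4.png

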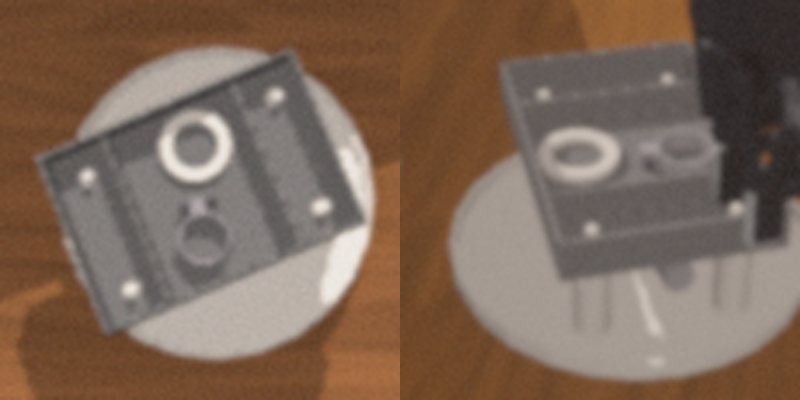

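All four pins stand inside the tray in both views. I'll clear the arm and measure the height by triangulating the rim corners.

```bash
python3 -m pendant '[0,0,0,0,-0.5,-0.5,40, 0,0,0,0,-1,-1,40, 0,0,0,0,-1.5,-1.4,40, 0,0,0,0,-1.5,-1.4,40, 0,0,0,0,-1.5,-1.4,40]' 
python3 - <<'E'
from h import *
t=Cam("top");s=Cam("side");o=robot.observe();print(o['clock'],o['position'],o['force'])
cv2.imwrite("pics/h5.png",cv2.hconcat([cv2.resize(crop(t.im,225,160,115,115,3),(400,400)),cv2.resize(crop(s.im,260,180,125,125,3),(400,400))]))
E
```

```text
clock: 8.25
position: [0.37, 0.2705, 0.3536]
ee_rot: [-1.385, 0.866, -0.827]
force: [-0.2, -0.2, -0.1]
width: 0.401
8.35 [0.36964311 0.27064782 0.35267891] [ 0.62111521 -0.48426701 -0.30963306]
```

View pics/h5.png

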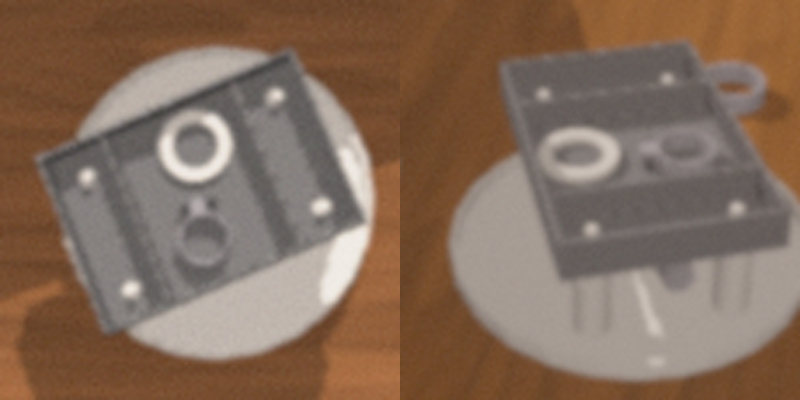

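```bash
python3 - <<'E'
from h import *
t=Cam("top");s=Cam("side")
def Pm(c): return np.diag([c.f,c.f,1])@np.c_[np.diag([1,-1,-1])@c.R.T, -np.diag([1,-1,-1])@c.R.T@c.p]
def tri(a,b):
    a=np.array(a,float)/(400/115)+[225,160]; b=(np.array(b,float)-[400,0])/3.2+[260,180]
    X=cv2.triangulatePoints(Pm(t),Pm(s),(a-t.c).T,(b-s.c).T); return (X[:3]/X[3]).T
c=tri([[38,158],[106,332],[290,50],[366,223]],[[560,245],[787,212],[503,64],[690,43]])
p=tri([[88,177],[131,289],[275,96],[320,206]],[[592,229],[737,209],[543,94],[667,79]])
print("rim",c.round(4),c.mean(0));print("pins",p.round(4),p.mean(0))
for q in(c,p): print([np.degrees(np.arctan2(*(q[j]-q[i])[[1,0]])).round(1) for i,j in((0,2),(1,3))])
E
```

```text
rim [[ 0.569   0.2323  0.1346]
 [ 0.4177  0.1642  0.1343]
 [ 0.6701  0.0088  0.1354]
 [ 0.5163 -0.0618  0.1336]] [0.54328599 0.08588567 0.13447886]
pins [[ 0.5547  0.1903  0.1174]
 [ 0.4547  0.1468  0.1178]
 [ 0.6313  0.0226  0.1182]
 [ 0.5312 -0.0204  0.1194]] [0.54295988 0.08481588 0.11820493]
[np.float64(-65.7), np.float64(-66.4)]
[np.float64(-65.5), np.float64(-65.4)]
```

```bash
python3 -c "
from plant import robot
print(robot.close_job())"
```

```text
the job is handed in; nothing more can be done
None
```

The tray is home: all four corner holes dropped over their posts and it sits level on the shoulders. I handed the job in at about 8.5 s; no verdict was reported.

I gripped the tray's -x end wall lightly and slid it about 20 mm toward the turntable's -x until the wrist took the tray's weight. Then I released it and backed the arm off.

| Check (triangulated from the two cameras) | Measured | Expected |
|---|---|---|
| Rim corner height | 133.6–135.4 mm | 138 mm home, 154 mm perched |
| Pin tip height | 117–119 mm | 120 mm |
| Tray centre to centre of the pins | about 1 mm | under 7 mm |
| Tray axis against pin axis | about 0.6° (0.01 rad) | under 0.08 rad |

- **Height disagreement:** the rim reads 3.5 mm low. The pin tips also read about 2 mm low, so I put most of this down to camera bias. The remainder is within my pixel-reading error, but the final height is not confirmed to the 87–92.5 mm band.
- **Contents:** the seal ring and pipe clamp are still in the middle compartment, and all four pins show above the tray floor in both views.
- **Screwdriver:** I never went near it and saw no sign of it moving, but I did not measure its position at the end.
- **Robot:** it was clear of everything, with wrist force near zero.

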